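# End the drying run and unload the slide dryer

### The job

The drying run on the bench slide dryer is being ended: turn its timer back to its zero stop first, then pull the drawer out to its stop. Lift out every slide rack and set it down gently, upright and wholly on the cooling mat, side by side, not stacked, then push the drawer fully home. Leave the other things on the bench where they are.

Things in the scene. Friction and masses are not known exactly. Their poses are not given: they have to be found in the camera images.
- dryer: white bench slide dryer, fixed, 240 wide (y) x 250 deep (x) x 150 mm high. Origin: middle of its lower front edge, at bench height; x points into it, z up; the drawer comes out to -x. Shut, the drawer's front panel covers x = -14 to 0, z = 38 to 142 mm. Flat top at 150 mm, the timer knob near its front left corner seen from the robot. Inner ceiling at 140 mm
- drawer (a joint): how far the drawer is out (m): 0 fully home, 0.17 at its stop. Friction about 2 N, no spring; it stays where it is left
- drawer_floor (a point): middle of the drawer's inner floor, 45 mm above the bench; moves with the drawer; axes as the dryer's. Inside 196 wide (y) x 153 mm (x); side and rear walls 40 mm high, front panel 97 mm above the floor. Racks start in three or all of four places about 37 mm to -x or +x and 47 mm to either side of it
- drawer_handle (a point): middle of the drawer's handle, a level round steel bar 10 mm thick, 130 mm long, along the dryer's y, its axis 35 mm out from the front panel, 118 mm above the bench. Moves with the drawer; axes as the dryer's
- timer (a joint): angle of the timer knob (rad): 0 at its zero stop, growing as it is wound clockwise seen from above, up to 4.71 (60 min). At 0 its black pointer line points straight to the front (dryer's -x), at the broad zero mark. No spring, friction about 0.04 N m; stays where left
- timer_grip (a point): on the vertical axis of the timer knob, 174 mm above the bench, at the height to grip. Grey knob: a grip bar 46 long, 13 wide, held from 158 to 182 mm above the bench, on a 44 mm skirt. The bar lies along this point's x, which turns with the knob (along the dryer's x at 0); the black-lined, pointed end is -x
- rack1: loose stainless rack of ten glass slides on edge, 56 (x) x 80 (y) x 80 mm high, 0.15 to 0.28 kg. Origin: centre of its underside, z up. Its carrying handle is a bar along its x, 56 long, 10 wide, from 70 to 80 mm above the origin, on a strut at each end; the frame below is 32 mm high. Starts standing in the drawer, its x roughly along the travel. Absent (None) in some starts
- rack2: loose stainless rack of ten glass slides on edge, 56 (x) x 80 (y) x 80 mm high, 0.15 to 0.28 kg. Origin: centre of its underside, z up. Its carrying handle is a bar along its x, 56 long, 10 wide, from 70 to 80 mm above the origin, on a strut at each end; the frame below is 32 mm high. Starts standing in the drawer, its x roughly along the travel. Absent (None) in some starts
- rack3: loose stainless rack of ten glass slides on edge, 56 (x) x 80 (y) x 80 mm high, 0.15 to 0.28 kg. Origin: centre of its underside, z up. Its carrying handle is a bar along its x, 56 long, 10 wide, from 70 to 80 mm above the origin, on a strut at each end; the frame below is 32 mm high. Starts standing in the drawer, its x roughly along the travel. Absent (None) in some starts
- rack4: loose stainless rack of ten glass slides on edge, 56 (x) x 80 (y) x 80 mm high, 0.15 to 0.28 kg. Origin: centre of its underside, z up. Its carrying handle is a bar along its x, 56 long, 10 wide, from 70 to 80 mm above the origin, on a strut at each end; the frame below is 32 mm high. Starts standing in the drawer, its x roughly along the travel. Absent (None) in some starts
- mat: fixed dark ribbed rubber cooling mat lying on the bench, 230 (x) x 250 (y) x 4 mm thick. Origin: centre of its underside. Left or right of the dryer; room for four racks side by side in two rows of two
- tube_rack: bystander: blue tube rack full of white-capped tubes, 110 x 80 x 58 mm high, loose; origin at the centre of its underside
- bottle: bystander: white plastic bottle, 70 mm across, about 150 mm high, loose; origin at the centre of its underside
- pipette: bystander: hand pipette lying on the bench just on the robot's side of the tube rack, about 260 mm long and 30 mm high, along its x, loose; origin at bench height near its middle

How it is judged:
On the way, in this order (a step that is already met when the one before it is completed fails the run):
1. the timer is turned back to its zero stop with the drawer still shut (value of joint timer below 0.1 rad and value of joint drawer below 0.02 m), for 0.2 s.
2. the drawer is pulled out to its stop (value of joint drawer above 0.162 m), for 0.2 s.
3. every rack stands on the cooling mat (x of rack1 in the frame of mat between -0.085 and 0.085 m and y of rack1 in the frame of mat between -0.095 and 0.095 m and z of each of rack1, rack2, rack3, rack4 in the frame of mat below 0.012 m and angle between each of rack1, rack2, rack3, rack4's own z axis and vertical below 0.12 rad and linear speed of each of rack1, rack2, rack3, rack4 below 0.03 m/s and x of rack2 in the frame of mat between -0.085 and 0.085 m and y of rack2 in the frame of mat between -0.095 and 0.095 m and x of rack3 in the frame of mat between -0.085 and 0.085 m and y of rack3 in the frame of mat between -0.095 and 0.095 m and x of rack4 in the frame of mat between -0.085 and 0.085 m and y of rack4 in the frame of mat between -0.095 and 0.095 m), for 0.2 s.
At the end, for the whole second after the job is handed in: the timer within 0.1 rad of its zero stop, the drawer within 6 mm of fully home, and every rack present standing upright (within 0.12 rad) and at rest directly on the cooling mat, its centre at least 30 mm inside the mat's edges (all of step 3 and value of joint timer below 0.1 rad and value of joint drawer below 0.006 m); the robot touches nothing.
It fails at once if the drawer was pulled out while the timer was still running (value of joint timer above 0.2 rad and value of joint drawer above 0.03 m).
It fails at once if a rack was dropped or banged down (it came down the last 3 cm above the mat's height fast, over 0.4 m/s) ((linear speed of rack1 above 0.4 m/s and z of rack1 in the frame of mat between 0.008 and 0.034 m) or (linear speed of rack2 above 0.4 m/s and z of rack2 in the frame of mat between 0.008 and 0.034 m) or (linear speed of rack3 above 0.4 m/s and z of rack3 in the frame of mat between 0.008 and 0.034 m) or (linear speed of rack4 above 0.4 m/s and z of rack4 in the frame of mat between 0.008 and 0.034 m)).
It fails at once if another thing on the bench was disturbed (distance of any of tube_rack, bottle, pipette from where it was at the start of the episode above 0.03 m or angle between any of tube_rack, bottle's own z axis and vertical above 0.4 rad).
Of rack1, rack2, rack3, rack4 only 3 to 4 are there at a start; the rules pass over those that are not, and their reading is None.
At some moment in a run one of rack1, rack2, rack3, rack4 may be knocked a few centimetres aside while the robot is not near it.
It also fails if it takes over 210 s, if anything falls off the work surface, if the arm or the gripper's body presses on something with over 40 N, if the wrist force passes 120 N, or if a joint passes its speed limit or range.

### The arm

A 6-joint arm with a two-finger parallel gripper is mounted at the origin on the work surface. World frame = base frame: x ahead of the robot, y to its left, z up, the work surface at z = 0. Lengths are in m, angles in rad, forces in N, time in s.
With the tool pointing down it reaches from about 0.375 to 0.925 m from the base axis. Payload 5.7 kg.
Tool frame: the origin (TCP) lies midway between the tips of the shut fingers; the grasp point (between the pads) lies 19 mm behind it; z points along the fingers, y is the line along which they close (so a half turn about z gives the same grasp; the last joint's range is limited). The gripper opens to 88 mm and grips with 3 to 60 N. Pads are 20 mm wide; open, the fingers measure 115 mm over their backs; the gripper's body (75 mm by 178 mm) begins 61 mm behind the grasp point.
Start: joints at [-1.28, 0.359, 1.51, -0, 1.272, -0.115], TCP at [0.237, -0.551, 0.223] pointing down, gripper open.
Joint ranges: [-2.97, 2.97], [-1.01, 2.36], [0.21, 2.38], [-0.96, 4.11], [0.2, 2.71], [-2.98, 2.98]. Speed limits (rad/s): [2.39, 2.39, 3.14, 3.14, 3.14, 3.14].

### API

Orientations are given as a unit quaternion [x, y, z, w].
In Python, from bench import move_ptp, servo_line, goto_joints, move_gripper, sleep, inverse_kinematics, capture, PlanningError, close_job, spot_in, silhouettes, current_clock, current_joint_pos, current_qvel, current_joint_torque, current_position, current_orientation, current_force, current_torque, current_finger_gap, current_grip_force gives the robot as it stands. Calls block until the motion is done:
- move_ptp(position, orientation): joint-space move of the TCP to a pose.
- servo_line(position, orientation=None, rate=0.15, contact_N=None): straight line of the TCP; orientation=None keeps the orientation; rate is the mean speed in m/s. With contact_N (N) it stops when the force on the tool has changed by that much, and returns True; else False.
- goto_joints(angles): joint-space move.
- move_gripper(opening): finger opening in m; the grip force is fixed at half the most; returns when the fingers have stopped.
- sleep(seconds).
- inverse_kinematics(position, orientation): joint angles nearest the present ones, or None.
- capture(name): name is "scene" or "top" or "wrist"; returns a dict with "image" (480x640x3 uint8, blue, green, red), "range_z" (480x640 float32, m along the optical axis (not along the pixel's ray), 0 where there is no reading), "intrinsics" (3x3 intrinsics, pixels), "R" (3x3) and "t" (3): a world point X has camera coordinates R X + t. Camera axes: x right, y down, z forward; pixel columns grow to the right and rows downward; lengths in m; the calibration is good to about 2 mm. A picture is of the moment at which its call begins.
A pose or a line that the arm cannot do raises PlanningError and nothing moves.
- close_job(): hands the job in; it is judged then, once.
Trained networks look in the newest picture that a camera, given by its name, has taken for a name from the list of things; names that differ only in an ending like _2 or _b are one class to them, and where a whole thing is asked for, a point or a joint stands for the part that bears it (a point fixed in the world has none). Each returns a list of dicts, best first, with "conf" (0 to 1); they miss things now and then, are a little off and sometimes report something else, mostly with a low value. They report only what shows in the picture. A call takes as long as a camera call.
- spot_in(camera, query): "xy" ([column, row] in pixels, amid what is visible of it).
- silhouettes(camera, query): "region" (480x640 bool, what is visible of it) and "xy" ([column, row] in pixels, amid what is visible of it).
Readings, each from a call of its own:
- current_clock(): time.
- current_joint_pos(): joint angles.
- current_qvel(): joint speeds.
- current_joint_torque(): joint torques, N m.
- current_position(): TCP position.
- current_orientation(): TCP orientation.
- current_force(): force on the tool from outside, world axes, zero at the start.
- current_torque(): the same for the moment, N m.
- current_finger_gap(): finger opening in m.
- current_grip_force(): force on a finger pad.
Only numpy, scipy, OpenCV 4.12 (cv2) and the standard library are available. Lean on these libraries where they do the work, as an engineer would, in place of code of your own. Each camera call takes 0.05 s, during which the arm holds its last target. There are 200 camera calls.

## Working session

There is one attempt and no reset: what is moved stays moved. The work goes in short steps, each a Python script; the robot and the scene stay as the last script left them, time stands still between calls to the robot, and variables do not carry over. Pictures are saved under pics/ and viewed, at most 14 in all, crops included, and the job is handed in when it is done.

```bash
mkdir -p pics; cat > h.py <<'E'
import numpy as np, cv2
from bench import *
def cloud(c):
    K,R,t=np.array(c["intrinsics"]),np.array(c["R"]),np.array(c["t"])
    v,u=np.mgrid[0:480,0:640]; z=c["range_z"].astype(float)
    p=np.stack([(u-K[0,2])/K[0,0]*z,(v-K[1,2])/K[1,1]*z,z],-1)
    return (p-t)@R, z>0
def proj(c,X):
    K,R,t=np.array(c["intrinsics"]),np.array(c["R"]),np.array(c["t"])
    p=K@(R@np.array(X)+t); return p[:2]/p[2]
def q_down(yaw):
    # tool z down; tool x at angle yaw in world
    from scipy.spatial.transform import Rotation as Ro
    c,s=np.cos(yaw),np.sin(yaw)
    return Ro.from_matrix(np.array([[c,s,0],[s,-c,0],[0,0,-1]])).as_quat()
E
python3 - <<'E'
from h import *
ims=[]
for n in ["scene","top"]:
    c=capture(n); cv2.imwrite(f"pics/{n}0.png",c["image"]); P,ok=cloud(c)
    print(n,"cam at",-np.array(c["R"]).T@np.array(c["t"]))
    for q in ["dryer","timer","drawer_handle","mat","tube_rack","bottle","pipette","rack1"]:
        for s in silhouettes(n,q)[:4]:
            m=s["region"]&ok
            if m.sum()<5: continue
            X=P[m]; print(q,round(s["conf"],2),np.round(s["xy"]),m.sum(),np.round(np.median(X,0),3),np.round(np.percentile(X,2,axis=0),3),np.round(np.percentile(X,98,axis=0),3))
print(current_position(),current_orientation())
E
```

```text
scene cam at [1.06866082 0.77664977 0.88941531]
dryer 0.9 [246. 268.] 12050 [0.805 0.031 0.151] [ 0.658 -0.156  0.023] [0.921 0.078 0.159]
timer 0.71 [284. 250.] 261 [0.713 0.044 0.171] [0.692 0.031 0.156] [0.735 0.056 0.187]
drawer_handle 0.85 [301. 237.] 676 [ 0.655 -0.031  0.125] [ 0.543 -0.225  0.   ] [0.674 0.076 0.152]
mat 0.71 [422. 354.] 9276 [0.542 0.354 0.006] [0.426 0.221 0.003] [0.645 0.46  0.009]
tube_rack 0.71 [284. 196.] 984 [ 0.529 -0.309  0.049] [ 0.464 -0.367  0.006] [ 0.576 -0.289  0.062]
bottle 0.8 [328. 348.] 1602 [0.746 0.275 0.094] [0.71  0.242 0.009] [0.768 0.292 0.153]
bottle 0.63 [302. 238.] 594 [ 0.658 -0.014  0.126] [ 0.557 -0.188  0.001] [0.675 0.076 0.151]
bottle 0.45 [287. 249.] 264 [0.711 0.044 0.17 ] [0.689 0.029 0.156] [0.735 0.056 0.187]
pipette 0.74 [302. 184.] 275 [ 0.434 -0.387  0.023] [ 0.412 -0.477  0.004] [ 0.455 -0.258  0.033]
top cam at [ 0.41998361 -0.00550788  1.25293739]
dryer 0.9 [345. 161.] 17153 [ 0.768 -0.045  0.15 ] [ 0.628 -0.162  0.052] [0.911 0.069 0.158]
dryer 0.16 [339. 223.] 2373 [ 0.654 -0.039  0.123] [ 0.614 -0.147  0.   ] [0
[... 168 characters left out ...]
.017 0.152] [0.733 0.054 0.185]
mat 0.65 [162. 291.] 12444 [0.529 0.339 0.004] [ 0.421  0.219 -0.001] [0.641 0.459 0.009]
tube_rack 0.78 [481. 293.] 2306 [ 0.515 -0.33   0.051] [ 0.462 -0.376  0.006] [ 0.569 -0.291  0.062]
tube_rack 0.56 [345. 162.] 16969 [ 0.767 -0.046  0.15 ] [ 0.627 -0.162  0.07 ] [0.91  0.068 0.158]
bottle 0.6 [198. 193.] 1280 [0.719 0.245 0.102] [0.697 0.222 0.002] [0.761 0.282 0.152]
bottle 0.57 [305. 191.] 456 [0.707 0.036 0.161] [0.687 0.015 0.151] [0.73  0.054 0.185]
pipette 0.58 [511. 339.] 1070 [ 0.432 -0.398  0.024] [ 0.416 -0.475  0.002] [ 0.451 -0.264  0.031]
[ 0.23683297 -0.55124748  0.22263691] [ 9.79488703e-01  2.01499077e-01  2.86500100e-06 -4.38607191e-05]
```

View pics/top0.png

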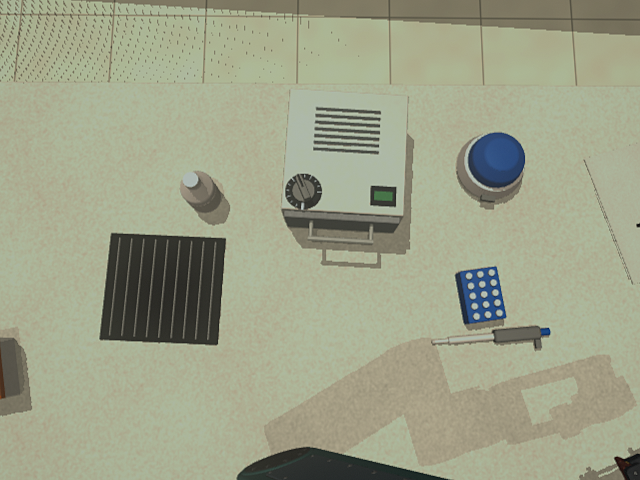

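```bash
python3 - <<'E'
from h import *
c=capture("top"); P,ok=cloud(c)
def rect(m):
    X=P[m&ok][:,:2].astype(np.float32)
    return cv2.minAreaRect(X*1000)
X=P
top=ok&(abs(P[...,2]-0.15)<.004)&(P[...,0]>.6)&(abs(P[...,1])<.2)
print("dryer top",rect(cv2.erode(top.astype(np.uint8),np.ones((3,3)))>0))
s=silhouettes("top","mat")[0]; print("mat",rect(s["region"]))
h=ok&(abs(P[...,2]-.121)<.006)&(P[...,0]>.58)&(P[...,0]<.67)&(abs(P[...,1])<.2)
print("handle",rect(h),h.sum())
k=ok&(P[...,2]>.174)&(P[...,2]<.2)&(P[...,0]>.65)&(P[...,0]<.77)&(abs(P[...,1]-.04)<.06)
print("knob",rect(k),k.sum())
print(-np.array(c["R"]).T@np.array(c["t"]))
# move over the knob with wrist camera
move_ptp([.50,-.25,.40],q_down(0)); move_ptp([.62,.04,.36],q_down(0))
print(current_joint_pos())
w=capture("wrist"); cv2.imwrite("pics/w0.png",w["image"])
print("wrist cam",-np.array(w["R"]).T@np.array(w["t"]),np.array(w["R"]))
E
```

```text
dryer top ((791.0756225585938, -47.73987579345703), (235.5646209716797, 246.74099731445312), 86.81175231933594)
mat ((530.3673706054688, 340.0928649902344), (253.5457000732422, 232.7083282470703), 87.93177795410156)
handle ((635.7291259765625, -42.985755920410156), (232.7928924560547, 50.59225845336914), 89.79621124267578) 575
knob ((710.7188720703125, 36.356788635253906), (52.052146911621094, 13.136460304260254), 24.08810806274414) 180
[ 0.41998361 -0.00550788  1.25293739]
[-4.83607903e-02  3.03664641e-01  1.25782088e+00 -7.51321539e-04
  1.57995537e+00  1.52353612e+00]
wrist cam [0.69636616 0.03886545 0.52158383] [[-1.14012351e-03 -9.99999305e-01  2.98993015e-04]
 [-9.60678706e-01  1.17831158e-03  2.77659927e-01]
 [-2.77660086e-01  2.93303873e-05 -9.60679382e-01]]
```

```bash
python3 - <<'E'
from h import *
c=capture("wrist"); P,ok=cloud(c)
top=ok&(abs(P[...,2]-0.15)<.004)
k=ok&(P[...,2]>.176)&(P[...,2]<.2)&(P[...,0]>.65)&(P[...,0]<.77)&(abs(P[...,1]-.04)<.06)
X=P[k]; m=X.mean(0); print(m,k.sum(),cv2.minAreaRect((X[:,:2]*1000).astype(np.float32)))
u,s,v=np.linalg.svd(X[:,:2]-m[:2],full_matrices=False); print("axis deg",np.degrees(np.arctan2(v[0,1],v[0,0])))
for s in silhouettes("wrist","timer"): print(s["conf"],s["xy"])
x,y=map(int,proj(c,m)); print(x,y)
I=c["image"][max(0,y-75):y+75,max(0,x-100):x+100]; cv2.imwrite("pics/k0.png",cv2.resize(I,None,fx=4,fy=4))
E
```

```text
[0.7113817  0.03730324 0.18138911] 893 ((712.16455078125, 37.63818359375), (51.40102005004883, 12.972890853881836), 23.1009464263916)
axis deg -157.00977904141516
0.81 [323.8, 111.7]
325 113
```

View pics/k0.png

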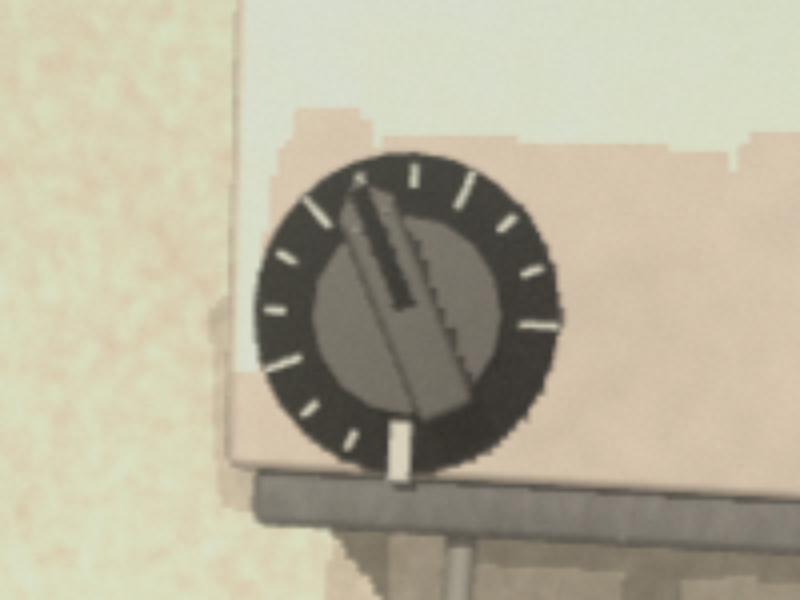

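```bash
python3 - <<'E'
from h import *
c=capture("wrist"); P,ok=cloud(c)
print("ring centre",P[117,327], "sk", P[112:125,318:340,2].min(), np.median(P[120,335]))
K,R,t=np.array(c["intrinsics"]),np.array(c["R"]),np.array(c["t"])
C=-R.T@t; d=R.T@np.linalg.inv(K)@np.array([326.7,116.7,1]); s=(.152-C[2])/d[2]; print(C+s*d)
g=np.array([.7107,.0370])
yaw=np.radians(23)
move_ptp([*g,.25],q_down(yaw)); move_gripper(.05)
print(current_joint_pos())
print(servo_line([*g,.162],rate=.06,contact_N=6), current_position())
move_gripper(0.0); print(current_finger_gap(),current_grip_force(),current_force())
j=np.array(current_joint_pos()); 
for k in range(1,9):
    q=j.copy(); q[5]-=np.radians(154+3)*k/8; goto_joints(q)
    print(k,np.round(current_torque(),2),np.round(current_force(),1),round(current_joint_pos()[5],3),round(current_finger_gap(),4))
move_gripper(.05); p=current_position(); servo_line([p[0],p[1],.27]); 
print(current_clock())
move_ptp([.62,.04,.36],q_down(0))
c=capture("wrist"); P,ok=cloud(c)
k=ok&(P[...,2]>.176)&(P[...,2]<.2)&(P[...,0]>.65)&(P[...,0]<.77)&(abs(P[...,1]-.04)<.06)
X=P[k]; m=X.mean(0); u,s,v=np.linalg.svd(X[:,:2]-m[:2],full_matrices=False); print(m,"axis deg",np.degrees(np.arctan2(v[0,1],v[0,0])))
x,y=map(int,proj(c,m))
top=ok&(abs(P[...,2]-0.15)<.004); print("dryer", cv2.minAreaRect((P[top][:,:2]*1000).astype(np.float32)))
I=c["image"][max(0,y-75):y+75,max(0,x-100):x+100]; cv2.imwrite("pics/k1.png",cv2.resize(I,None,fx=3,fy=3))
E
```

```text
ring centre [0.70871746 0.03579146 0.18039064] sk 0.15504592034674022 0.18139848673975428
[0.71001568 0.03584729 0.152     ]
[-4.49515578e-02  5.02478063e-01  1.20634244e+00  2.77272292e-05
  1.43287950e+00  1.12442904e+00]
False [0.7110012  0.03699776 0.16249267]
0.012806675909700702 29.996998608112335 [ 0.34594029 -1.58843951  0.36386956]
1 [0.15 0.13 0.05] [-0.8  0.5  0.2] 0.785 0.0126
2 [0.44 0.49 0.02] [-3.2  1.8  1.9] 0.445 0.0125
3 [0.55 0.7  0.05] [-4.5  2.4  2.8] 0.101 0.0128
4 [0.47 0.83 0.01] [-5.2  2.6  3.5] -0.242 0.0129
5 [0.4  1.04 0.08] [-6.4  2.1  4.6] -0.584 0.0128
6 [0.26 1.15 0.07] [-6.4  0.6  5.4] -0.927 0.0126
7 [0.08 1.23 0.01] [-7.6  1.1  5.6] -1.269 0.0128
8 [-0.06  1.23 -0.53] [-7.4 -0.7  5.5] -1.611 0.0129
12.6833
[0.70854992 0.03658707 0.18137967] axis deg 176.68661225796455
dryer ((746.8527221679688, 54.50517272949219), (436.277587890625, 146.32290649414062), 86.69462585449219)
```

View pics/k1.png

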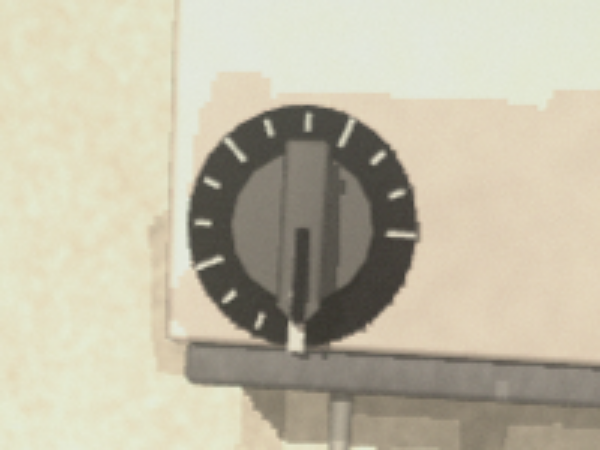

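```bash
cat >> h.py <<'E'
YD=np.radians(-3.25); O=np.array([.666,-.0406])
EX=np.array([np.cos(YD),np.sin(YD)]); EY=np.array([-np.sin(YD),np.cos(YD)])
def toD(X): d=np.asarray(X)[...,:2]-O; return np.stack([d@EX,d@EY],-1)
def frD(x,y): return O+x*EX+y*EY
E
python3 - <<'E'
from h import *
move_ptp([.50,-.04,.36],q_down(0))
c=capture("wrist"); P,ok=cloud(c); D=toD(P)
h=ok&(P[...,2]>.115)&(P[...,2]<.128)&(D[...,0]<-.03)&(D[...,0]>-.1)&(abs(D[...,1])<.06)
print("handle D",np.percentile(D[h],[3,50,97],axis=0),h.sum(),P[h][:,2].max())
t=ok&(abs(P[...,2]-.15)<.004)&(abs(D[...,1])<.15)&(D[...,0]<.2)
print("top D",np.percentile(D[t],[.5,99.5],axis=0))
hx=np.median(D[h][:,0])
y=-.015
a=YD+np.pi/2
for yy in (a,a-np.pi):
    print(yy, inverse_kinematics([*frD(hx,y),.10],q_down(yy)))
np.save("hx.npy",hx)
E
```

```text
handle D [[-0.05172915 -0.0582006 ]
 [-0.04699657 -0.0019198 ]
 [-0.03435607  0.0582792 ]] 1407 0.12463885894641026
top D [[ 0.00187761 -0.1167418 ]
 [ 0.02720015  0.11860379]]
1.5140731261050808 [-1.96648583e-01  5.14106873e-01  1.59064910e+00 -4.44089210e-16
  1.03683668e+00 -1.39925383e-01]
-1.6275195274847123 None
```

```bash
python3 - <<'E'
from h import *
q=q_down(YD+np.pi/2); y=-.015
move_gripper(.03)
move_ptp([*frD(-.048,y),.22],q)
print(servo_line([*frD(-.048,y),.101],rate=.08,contact_N=6),current_position())
move_gripper(0.0); print("gap",current_finger_gap(),current_grip_force())
print(servo_line([*frD(-.048-.176,y),.101],rate=.08,contact_N=14))
p=np.array(current_position()); print("out",toD(p)+[.048,0],current_force(),current_finger_gap())
sleep(.3)
move_gripper(.03); servo_line([p[0],p[1],.25],rate=.15)
print(current_clock())
move_ptp([*frD(-.20,0),.42],q_down(0))
c=capture("wrist"); cv2.imwrite("pics/w1.png",c["image"]); P,ok=cloud(c); D=toD(P)
t=ok&(P[...,2]>.115)&(P[...,2]<.132)&(D[...,0]<.0)&(D[...,0]>-.3)&(abs(D[...,1])<.11)
n,L,st,ce=cv2.connectedComponentsWithStats(t.astype(np.uint8))
for i in range(1,n):
    if st[i,4]<40: continue
    X=D[L==i]; r=cv2.minAreaRect((X*1000).astype(np.float32)); print(st[i,4],np.round(X.mean(0),4),np.round(np.median(P[L==i][:,2]),4),r,np.round(ce[i]))
for s in spot_in("wrist","rack1"): print(s)
c=capture("top"); cv2.imwrite("pics/t1.png",c["image"])
E
```

```text
False [ 0.61765598 -0.05292     0.10156721]
gap 0.008820053708707075 30.00004470348358
True
out [-0.16876039 -0.01488041] [ 1.04886935 -0.29552009  0.52827447] 0.008874232310367164
23.9667
498 [-0.0562  0.0488] 0.1242 ((-56.014625549316406, 48.91362380981445), (56.20600509643555, 9.636655807495117), 2.374621629714966) [288.  66.]
512 [-0.0549 -0.0455] 0.1241 ((-54.758399963378906, -45.89067840576172), (10.152196884155273, 56.048397064208984), 88.51603698730469) [372.  70.]
441 [-0.1268  0.0474] 0.1243 ((-127.36682891845703, 47.65703582763672), (10.120938301086426, 55.604522705078125), 88.97781372070312) [287. 131.]
246 [-0.1676 -0.0003] 0.1232 ((-167.65586853027344, 0.930328369140625), (217.4277801513672, 0.5018338561058044), 89.93982696533203) [326. 169.]
1111 [-0.2113  0.0017] 0.1214 ((-203.055908203125, 1.7462272644042969), (130.1200714111328, 37.47698211669922), 89.70405578613281) [322. 205.]
{'xy': [289.8, 71.1], 'conf': 0.86}
{'xy': [290.5, 133.1], 'conf': 0.63}
{'xy': [368.2, 75.8], 'conf': 0.59}
```

View pics/w1.png

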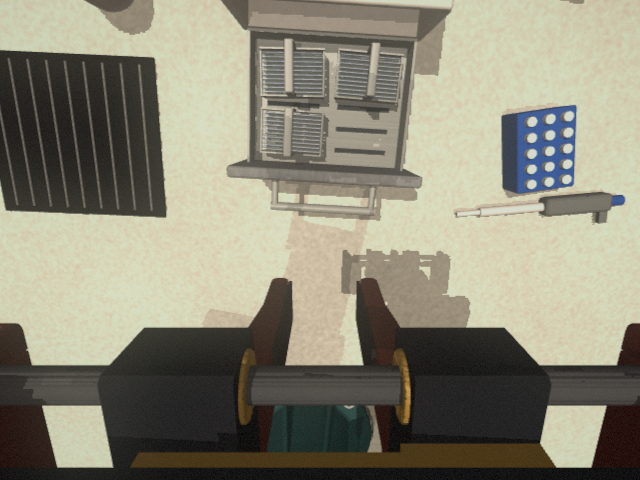

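```bash
cat >> h.py <<'E'
MO=np.array([.530,.340]); YM=np.radians(-2.1)
MX=np.array([np.cos(YM),np.sin(YM)]); MY=np.array([-np.sin(YM),np.cos(YM)])
def bars(c,zlo,zhi,roi):
    P,ok=cloud(c); t=ok&(P[...,2]>zlo)&(P[...,2]<zhi)&roi(P)
    n,L,st,_=cv2.connectedComponentsWithStats(t.astype(np.uint8)); out=[]
    for i in range(1,n):
        if st[i,4]<40: continue
        r=cv2.minAreaRect((P[L==i][:,:2]*1000).astype(np.float32)); 
        l,w=max(r[1]),min(r[1])
        if not(40<l<75 and w<22): continue
        X=P[L==i][:,:2]; v=np.linalg.svd(X-X.mean(0),full_matrices=False)[2][0]; v=v*np.sign(v[0])
        out.append((np.array(r[0])/1000,np.arctan2(v[1],v[0]),P[L==i][:,2].mean()))
    return out
def look_drawer():
    move_ptp([*frD(-.20,0),.42],q_down(0)); c=capture("wrist")
    def roi(P): D=toD(P); return (D[...,0]<0)&(D[...,0]>-.165)&(abs(D[...,1])<.1)
    return bars(c,.112,.135,roi)
def mat_racks(cam="top"):
    return [((p-MO)@MX,(p-MO)@MY,a-YM,z) for p,a,z in bars(capture(cam),.074,.098,lambda P:(P[...,0]<.68)&(P[...,1]>.18)&(P[...,1]<.5))]
def transfer(p,a,slot):
    q=q_down(a); move_gripper(.04)
    move_ptp([*p,.22],q)
    if servo_line([*p,.101],rate=.08,contact_N=6): print("touch",current_position()); return False
    move_gripper(0.); g=current_finger_gap(); print("gap",g)
    if g<.006: return False
    servo_line([*p,.25],rate=.12); print("lifted",current_finger_gap(),current_force())
    m=MO+slot[0]*MX+slot[1]*MY; qm=q_down(YM)
    move_ptp([*m,.25],qm); servo_line([*m,.085],rate=.1)
    print("contact",servo_line([*m,.0595],rate=.03,contact_N=2.5),current_position())
    print("gap",current_finger_gap()); move_gripper(.04); servo_line([*m,.22],rate=.12); return True
E
python3 - <<'E'
from h import *
b=look_drawer(); b.sort(key=lambda r:r[0][0])
for r in b: print(r, toD(r[0]))
p,a,_=b[0]
print(transfer(p,a,(.05,.055)))
b=look_drawer(); 
for r in b: print(r, toD(r[0]))
print("mat",mat_racks(),current_clock())
cv2.imwrite("pics/t2.png",capture("top")["image"])
E
```

```text
(array([0.54135828, 0.01431853]), np.float64(-0.07058724843685996), np.float64(0.12394864153592529)) [-0.12755474  0.04776391]
(array([ 0.60862738, -0.08321036]), np.float64(-0.08093687857091594), np.float64(0.12373404324970058)) [-0.05486465 -0.04579444]
(array([0.61279327, 0.01110652]), np.float64(-0.023296018151416333), np.float64(0.12391431307782912)) [-0.05605254  0.04860692]
gap 0.009809625236208548
lifted 0.009526980101375097 [ 0.26278944  0.33026636 -1.75616722]
contact True [0.5814446  0.3924657  0.05987251]
gap 0.009649264840751449
True
(array([ 0.60863293, -0.0832933 ]), np.float64(-0.08068118673107298), np.float64(0.12375685873539632)) [-0.0548544  -0.04587694]
(array([0.6077644 , 0.02179318]), np.float64(-0.07568113947961119), np.float64(0.1238832000016725)) [-0.06167918  0.05899129]
mat [(np.float64(0.04784418934199053), np.float64(0.05274619377584749), np.float64(0.006747550686919325), np.float64(0.0828964004036136))] 38.6833
```

View pics/t2.png

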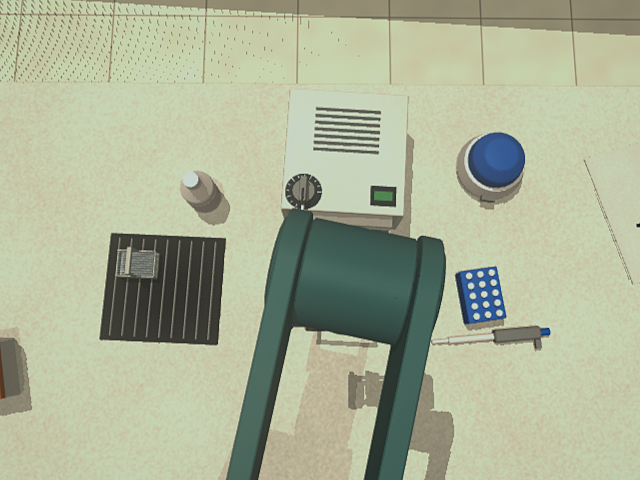

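The first rack stands upright on the mat at (137,262). Meanwhile the left rear rack has been knocked about 1 cm, and the fresh look measured its new position. I'll carry on with the other two.

```bash
python3 - <<'E'
from h import *
for slot in [(.05,-.055),(-.05,.055)]:
    b=look_drawer(); b.sort(key=lambda r:-r[0][1])
    print([(r,toD(r[0])) for r in b])
    p,a,_=b[0]
    if not transfer(p,a,slot): print("FAIL"); break
b=look_drawer(); print("left",b); c=capture("wrist"); cv2.imwrite("pics/w3.png",c["image"])
print("mat",mat_racks(),current_clock())
E
```

```text
[((array([0.60777533, 0.0217702 ]), np.float64(-0.07979380996381975), np.float64(0.1238516658533738)), array([-0.06166697,  0.05896897])), ((array([ 0.60893335, -0.08333431]), np.float64(-0.08026608063985376), np.float64(0.12376125413425038)), array([-0.05455214, -0.04590085]))]
gap 0.009631968275506365
lifted 0.010094877765644435 [ 0.17972402  0.2931192  -1.50141389]
contact True [0.57745604 0.28269155 0.05990346]
gap 0.010196729927849304
[((array([ 0.60880829, -0.08327373]), np.float64(-0.08157548603717032), np.float64(0.1237827187812213)), array([-0.05468044, -0.04584745]))]
gap 0.00942600197393547
lifted 0.009609753787344707 [ 0.11029241 -0.52055777 -1.49284806]
contact True [0.48157303 0.39609319 0.05979775]
gap 0.009545481881837226
left []
mat [(np.float64(0.04795959706775307), np.float64(0.05265529944187327), np.float64(0.0027473409856915917), np.float64(0.08313199547288738)), (np.float64(0.048259476015757356), np.float64(-0.056841943293562444), np.float64(0.0009837217983171415), np.float64(0.08303606420679813)), (np.float64(-0.051708245299737166), np.float64(0.05233503828967822), np.float64(0.0026321244886705064), np.float64(0.08293282892467546))] 64.3083
```

View pics/w3.png

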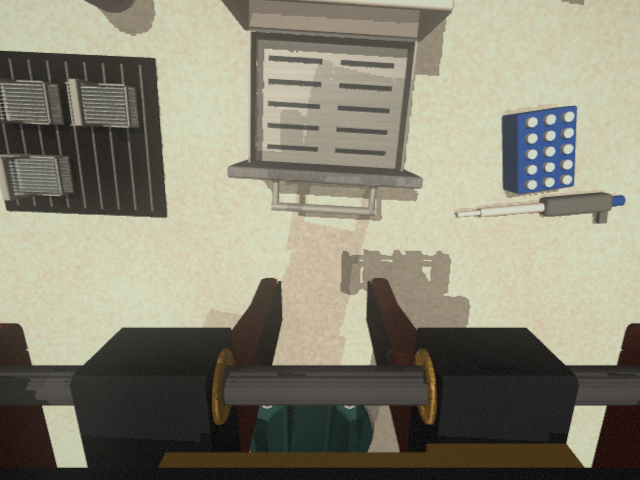

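The drawer is empty and three racks stand on the mat at (25,102), (105,103) and (36,175). Next I'll push the drawer home.

```bash
python3 - <<'E'
from h import *
q=q_down(YD+np.pi/2); y=-.015; x0=-.048-.1688
move_gripper(.03)
move_ptp([*frD(x0,y),.22],q)
print(servo_line([*frD(x0,y),.101],rate=.08,contact_N=6))
move_gripper(0.0); print("gap",current_finger_gap())
print(servo_line([*frD(-.058,y),.101],rate=.08,contact_N=14))
print(servo_line([*frD(-.040,y),.101],rate=.03,contact_N=14))
p=np.array(current_position()); print(toD(p)+[.048,0],current_force()); sleep(.2)
move_gripper(.03); servo_line([p[0],p[1],.25])
move_ptp([*frD(-.16,0),.36],q_down(0)); c=capture("wrist"); P,ok=cloud(c); D=toD(P); cv2.imwrite("pics/w4.png",c["image"])
h=ok&(P[...,2]>.12)&(P[...,2]<.128)&(D[...,0]<-.03)&(D[...,0]>-.1)&(abs(D[...,1])<.055)
print("handle D",np.median(D[h],axis=0))
move_ptp([.40,-.15,.40],q_down(0))
print("mat",mat_racks(),current_clock()); cv2.imwrite("pics/t4.png",capture("top")["image"])
E
```

```text
False
gap 0.008840301519186263
False
True
[ 0.0010106  -0.01516747] [-1.03417307 -1.26133218  5.46552956]
handle D [-4.70933394e-02 -4.98990661e-05]
mat [(np.float64(0.04793895931678728), np.float64(0.05269677686518093), np.float64(-0.002328571680363503), np.float64(0.0825773000552554)), (np.float64(0.048677815574480116), np.float64(-0.05670448166562579), np.float64(0.0005894633469780489), np.float64(0.08319454739686802)), (np.float64(-0.051691400917627), np.float64(0.052439485443292765), np.float64(-0.002398088744666564), np.float64(0.08265578785202073))] 74.8333
```

View pics/w4.png

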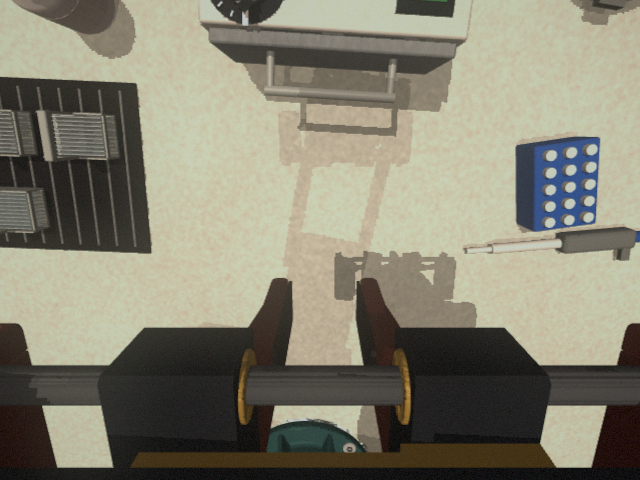

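View pics/t4.png

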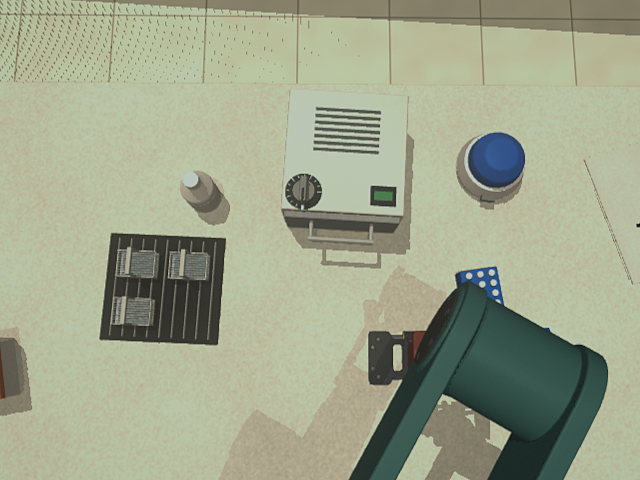

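The drawer is shut (handle at (330,95) in the wrist view), the timer points to zero at (304,190), and three racks stand on the mat at (137,262), (190,265) and (134,311). Nothing else has moved and the arm is clear, so I'm handing in.

```bash
python3 -c "
from bench import *
print(close_job())"
```

```text
the job is handed in; nothing more can be done
None
```

The job is handed in: the timer is at its zero stop, all three racks present stand upright side by side on the cooling mat, the drawer is shut and the other things on the bench were left where they were; the robot's clock read about 75 s at the last check, and the hand-in call returned no verdict.

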